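# Cement the heel blocks under the keeper bar

## Robot

A 7-joint arm with a two-finger parallel gripper is mounted at the origin on the work surface. World frame = base frame: x ahead of the robot, y to its left, z up, the work surface at z = 0. Lengths are in mm, angles in rad, forces in N, time in s.
With the tool pointing down it reaches from about 400 to 875 mm from the base axis. Payload 4.4 kg.
Tool frame: the origin (TCP) lies at the very end of the fingers, on their centre line; the grasp point (between the pads) lies 19 mm behind it; z points along the fingers, y is the line along which they close (so a half turn about z gives the same grasp; the last joint's range is limited). The gripper opens to 85 mm and grips with 20 to 120 N. Pads are 22 mm wide; open, the fingers measure 114 mm over their backs; the gripper's body (76 mm by 85 mm) begins 54 mm behind the grasp point. The pads swing forward as they close: fully open they stand 13 mm farther back than shut.
Start: joints at [1.144, 0.628, 0.038, 1.517, -0.027, 0.996, -0.02], TCP at [229.494, -608.154, 203.613] pointing down, gripper open.
Joint ranges: [-3.06, 3.06], [-0.37, 2.12], [-1.25, 1.32], [0.18, 2.47], [-1.1, 4.24], [0.23, 1.98], [-2.94, 2.94]. Speed limits (rad/s): [2.57, 2.57, 3.14, 3.14, 3.14, 3.14, 3.14].

## Interface

Orientations are given as a unit quaternion [w, x, y, z].
In Python, from bench import ctrl gives the robot as it stands. The module is installed in compiled form; this text tells all that it offers.
- The arm moves only by the shell command python3 -m crank 'ROWS' [OPENING] [FORCE]. ROWS is text: rows parted by semicolons, each of 4 numbers parted by spaces: the shift along the tool's x, y, z in units of 8 cm (1.0 is 8 cm), then the turn about the tool's z in units of 8 degrees (1.0 is 8 degrees). In form: dx dy dz roll; .... A call has 1 to 5 rows; each row shifts and turns the commanded pose from where the row before left it, along the tool's axes as they then stand; what a row does not reach is not made up. A row lasts 1/10 s, in which the tool goes at most 50 mm and 8.59 degrees, less where a joint would pass 70% of its speed; a pose out of reach is approached as far as the arm can. A call with a number of a shift or a turn outside -1 to 1 is refused whole. A call with a gripper value outside its range is refused whole. OPENING is the opening, from 0 (shut) to 1 (fully open), set as the call begins (- or left out, the last holds). The fingers move at their own pace and stop on an object; FORCE is the grip in N (left out, the last holds). Time passes only in rows, so rows that do not move let the fingers close. It gives the time, the measured TCP pose, the force, the opening and the grip force at its end, in the units of the state.
- ctrl.read_state(): the state, without advancing time (a new reading comes with each control period).
- ctrl.snapshot(name): name is "scene" or "top" or "wrist"; returns a dict with "color" (400x640x3 uint8, red, green, blue), "depth" (400x640 float32, mm along the optical axis (not along the pixel's ray), 0 where there is no reading), "vertical_fov" (degrees; the focal length in pixels is half the picture's height over the tangent of half this angle, whatever the lens; pixels are square), "cx", "cy" (the principal point, pixels), "k1" (the pictures are not rectified: a ray, as slopes to the right and down, at radius r is drawn at 1 + k1 r^2 times it, then the intrinsics apply), "R" (3x3) and "t" (3): a world point X has camera coordinates R X + t; the wrist camera has in their place "T_tool_cam" (4x4, takes a point from camera to tool coordinates, whose origin is the TCP and whose axes are the flange's). Camera axes: x right, y down, z forward; pixel columns grow to the right and rows downward; lengths in mm; the calibration is good to about 2 mm. A picture is of the moment at which its call begins: read the wrist's pose just before it.
- ctrl.sign_off(): hands the job in; it is judged then, once.
The state is a dict: "time_s": time; "joints": joint angles; "joint_velocities": joint speeds; "effort": joint torques, N m; "eef_pos": TCP position; "ee_rot": TCP orientation; "ft_force": force on the tool from outside, world axes, zero at the start; "wrist_torque": the same for the moment, N m; "opening": finger opening in mm; "gripper_force": force on a finger pad.
Only numpy, scipy, OpenCV 4.12 (cv2) and the standard library are available. Lean on these libraries where they do the work, as an engineer would, in place of code of your own. Each camera call takes 0.05 s, during which the arm holds its last target. There are 200 camera calls.

## Task

Stand every heel block that is on the table upright in a pocket of the tray, one to a pocket (first swing the half-open keeper bar as far out of the way as you need), and swing the bar shut over them until it clicks past its detent. With the bar shut, take the brush from its stand, dip its bristles well down into the pot, more than halfway, then dab the top of each heel block gently with the bristle end, from the lightest colour to the darkest (cream, tan, red-brown, black; some may be missing). Put the brush back upright in its stand, bristles fully down, leaving the blocks seated, the bar shut and the pot upright, and do not knock away the red tin or the awl.

Things in the scene. Friction and masses are not known exactly. Their poses are not given: they have to be found in the camera images.
- heel_cream: cream heel block: a shoe heel block, D-shaped in plan: 50 mm wide along its y, 40 mm long along its x (flat face at x = -20 mm, round back at x = +20 mm; its sides at y = +-25 mm are flat from x = -20 to +4 mm), 40 mm high, 90 g, with a thin dark rubber layer below. Origin: centre of its underside, z up. May be absent
- heel_tan: tan heel block: a shoe heel block, D-shaped in plan: 50 mm wide along its y, 40 mm long along its x (flat face at x = -20 mm, round back at x = +20 mm; its sides at y = +-25 mm are flat from x = -20 to +4 mm), 40 mm high, 90 g, with a thin dark rubber layer below. Origin: centre of its underside, z up. May be absent
- heel_brown: red-brown heel block: a shoe heel block, D-shaped in plan: 50 mm wide along its y, 40 mm long along its x (flat face at x = -20 mm, round back at x = +20 mm; its sides at y = +-25 mm are flat from x = -20 to +4 mm), 40 mm high, 90 g, with a thin dark rubber layer below. Origin: centre of its underside, z up. May be absent
- heel_black: black heel block: a shoe heel block, D-shaped in plan: 50 mm wide along its y, 40 mm long along its x (flat face at x = -20 mm, round back at x = +20 mm; its sides at y = +-25 mm are flat from x = -20 to +4 mm), 40 mm high, 90 g, with a thin dark rubber layer below. Origin: centre of its underside, z up. May be absent
- tray: fixed tray, aluminium base plate 292 x 78 x 6 mm with four open-topped pockets in a row along its x between thin blue walls (14 mm high, their tops 20 mm above the table). Origin: centre of the underside of the plate; z up. A block goes in with its x along the tray's x, either way round, and stands about 26 mm proud of the walls; the pocket leaves 4 mm free on every side
- pocket0 (a point): centre of the floor of tray pocket 0 (48 mm along the tray's x by 58 mm along its y, floor 6 mm above the table), at tray x = -78 mm
- pocket1 (a point): centre of the floor of tray pocket 1 (48 mm along the tray's x by 58 mm along its y, floor 6 mm above the table), at tray x = -26 mm
- pocket2 (a point): centre of the floor of tray pocket 2 (48 mm along the tray's x by 58 mm along its y, floor 6 mm above the table), at tray x = 26 mm
- pocket3 (a point): centre of the floor of tray pocket 3 (48 mm along the tray's x by 58 mm along its y, floor 6 mm above the table), at tray x = 78 mm
- keeper (a joint): angle of the keeper bar, rad: 0 = shut along the row of pockets against its end stop, growing as it swings out level towards the tray's +y side, to 1.7. A sprung brass ball near the stop must be ridden over (a few N at the knob, between about 0.06 and 0.03 rad); once past it the bar clicks in and stays, anything under 0.02 is shut. The hinge is stiff enough to stay where it is left
- keeper_hinge (a point): a point on the bar's upright hinge axis, at tray x = 122, y = 14 mm, 53 mm above the table (the height of the bar's centre line). The bar is a steel rod of 10 mm diameter, 250 mm long, that runs from here; shut, it points along the tray's -x at tray y = 14 mm and passes 2 mm above the blocks' tops (46 mm above the table when seated), leaving the tray's -y half of the tops open
- keeper_knob (a point): the upright red round knob near the bar's free end, 14 mm diameter, from 56 to 92 mm above the table, 222 mm from the hinge axis; this point is on its axis, 74 mm above the table
- stand: fixed brush stand: square dark base 90 x 90 x 6 mm with an upright open yellow tube in its middle, inner diameter 30 mm, outer 38 mm, top 72 mm above the table. Origin: centre of the underside; z up
- stand_in (a point): centre of the floor inside the stand's tube, 6 mm above the table
- stand_mouth (a point): centre of the tube's mouth, 72 mm above the table
- brush: round cement brush standing bristles down in the stand's tube, leaning a little: 150 mm long, 60 g; round wooden handle 22 mm diameter from 50 to 150 mm above the bristle end, brass ferrule, bristles 16 mm diameter that give lengthwise (about 0.7 N per mm, up to 8 mm). Origin: centre of the bristle end when they are not pressed; its z runs along the brush to the handle's top
- brush_tip (a point): centre of the bristle end of the brush
- pot: open steel pot for cement, loose, 74 mm outer and 66 mm inner diameter, 55 mm high, inner floor 6 mm up, 450 g. Origin: centre of its underside, z up
- pot_rim (a point): centre of the pot's mouth, 55 mm above its underside
- polish_tin: bystander: round red tin, 72 mm diameter, 28 mm high, loose. Origin: centre of its underside
- awl: bystander: slim hand tool with a dark wooden handle, lying on the table near the left edge, about 200 mm long along its x, loose

How it is judged (in metres and radians):
On the way, in this order (a step that is already met when the one before it is completed fails the run):
1. every heel block stands in a pocket of the tray ((horizontal distance between heel_cream and pocket0 below 0.012 m or horizontal distance between heel_cream and pocket1 below 0.012 m or horizontal distance between heel_cream and pocket2 below 0.012 m or horizontal distance between heel_cream and pocket3 below 0.012 m) and z of each of heel_cream, heel_tan, heel_brown, heel_black in the frame of tray below 0.011 m and angle between each of heel_cream, heel_tan, heel_brown, heel_black's own z axis and vertical below 0.12 rad and (horizontal distance between heel_tan and pocket0 below 0.012 m or horizontal distance between heel_tan and pocket1 below 0.012 m or horizontal distance between heel_tan and pocket2 below 0.012 m or horizontal distance between heel_tan and pocket3 below 0.012 m) and (horizontal distance between heel_brown and pocket0 below 0.012 m or horizontal distance between heel_brown and pocket1 below 0.012 m or horizontal distance between heel_brown and pocket2 below 0.012 m or horizontal distance between heel_brown and pocket3 below 0.012 m) and (horizontal distance between heel_black and pocket0 below 0.012 m or horizontal distance between heel_black and pocket1 below 0.012 m or horizontal distance between heel_black and pocket2 below 0.012 m or horizontal distance between heel_black and pocket3 below 0.012 m)), for 0.2 s.
2. the keeper bar is shut past its detent over the heel blocks (all of step 1 and value of joint keeper below 0.02 rad), for 0.2 s.
3. the held brush's bristles are dipped at least halfway down inside the pot, bar shut (value of joint keeper below 0.02 rad and contact force between the fingers and brush above 0.5 N and horizontal distance between brush_tip and pot below 0.03 m and z of brush_tip in the frame of pot below 0.028 m and angle between pot's own z axis and vertical below 0.2 rad), for 0.1 s.
4. the held brush's tip touches the top of the cream heel block in its pocket ((horizontal distance between heel_cream and pocket0 below 0.012 m or horizontal distance between heel_cream and pocket1 below 0.012 m or horizontal distance between heel_cream and pocket2 below 0.012 m or horizontal distance between heel_cream and pocket3 below 0.012 m) and z of heel_cream in the frame of tray below 0.011 m and angle between heel_cream's own z axis and vertical below 0.12 rad and contact force between brush and heel_cream above 0.3 N and z of brush_tip in the frame of heel_cream above 0.034 m), for 0.05 s.
5. the held brush's tip touches the top of the tan heel block in its pocket ((horizontal distance between heel_tan and pocket0 below 0.012 m or horizontal distance between heel_tan and pocket1 below 0.012 m or horizontal distance between heel_tan and pocket2 below 0.012 m or horizontal distance between heel_tan and pocket3 below 0.012 m) and z of heel_tan in the frame of tray below 0.011 m and angle between heel_tan's own z axis and vertical below 0.12 rad and contact force between brush and heel_tan above 0.3 N and z of brush_tip in the frame of heel_tan above 0.034 m), for 0.05 s.
6. the held brush's tip touches the top of the red-brown heel block in its pocket ((horizontal distance between heel_brown and pocket0 below 0.012 m or horizontal distance between heel_brown and pocket1 below 0.012 m or horizontal distance between heel_brown and pocket2 below 0.012 m or horizontal distance between heel_brown and pocket3 below 0.012 m) and z of heel_brown in the frame of tray below 0.011 m and angle between heel_brown's own z axis and vertical below 0.12 rad and contact force between brush and heel_brown above 0.3 N and z of brush_tip in the frame of heel_brown above 0.034 m), for 0.05 s.
7. the held brush's tip touches the top of the black heel block in its pocket ((horizontal distance between heel_black and pocket0 below 0.012 m or horizontal distance between heel_black and pocket1 below 0.012 m or horizontal distance between heel_black and pocket2 below 0.012 m or horizontal distance between heel_black and pocket3 below 0.012 m) and z of heel_black in the frame of tray below 0.011 m and angle between heel_black's own z axis and vertical below 0.12 rad and contact force between brush and heel_black above 0.3 N and z of brush_tip in the frame of heel_black above 0.034 m), for 0.05 s.
At the end, for the whole second after the job is handed in: Each block present stands flat in its own pocket (within 12 mm of centre, tilt under 0.12 rad), at rest; bar shut (under 0.02 rad); brush standing released in its stand (bristle end within 12 mm of the tube axis and floor, lean under 0.25 rad); pot upright (0.15 rad) (all of step 2 and linear speed of each of heel_cream, heel_tan, heel_brown, heel_black, brush below 0.03 m/s and horizontal distance between brush_tip and stand_in below 0.012 m and z of brush_tip in the frame of stand below 0.018 m and angle between brush's own z axis and vertical below 0.25 rad and angle between pot's own z axis and vertical below 0.15 rad); the robot touches nothing.
It fails at once if the pot is tipped over (angle between pot's own z axis and vertical above 0.7 rad).
It fails at once if the polish tin or the awl is knocked away (distance of polish_tin from where it was at the start of the episode above 0.04 m or distance of awl from where it was at the start of the episode above 0.06 m).
It fails at once if the brush is rammed onto a heel block (over 20 N) (contact force between brush and heel_cream above 20 N or contact force between brush and heel_tan above 20 N or contact force between brush and heel_brown above 20 N or contact force between brush and heel_black above 20 N).
It fails at once if the brush touches a heel block while the bar is not shut (value of joint keeper above 0.03 rad and (contact force between brush and heel_cream above 0.3 N or contact force between brush and heel_tan above 0.3 N or contact force between brush and heel_brown above 0.3 N or contact force between brush and heel_black above 0.3 N)).
Of heel_cream, heel_tan, heel_brown, heel_black only 2 to 4 are there at a start; the rules pass over those that are not, and their reading is None.
At some moment in a run one of heel_cream, heel_tan, heel_brown, heel_black, pot may be knocked a few centimetres aside while the robot is not near it.
It also fails if it takes over 210 s, if anything falls off the work surface, if the arm or the gripper's body presses on something with over 40 N, if the wrist force passes 120 N, or if a joint passes its speed limit or range.

## Working session

There is one attempt and no reset: what is moved stays moved. The work goes in short steps, Python scripts to look and compute and a shell command to move; the robot and the scene stay as the last step left them, time stands still between calls to the robot, and variables do not carry over. Pictures are saved under pics/ and viewed, at most 14 in all, crops included, and the job is handed in when it is done.

```bash
mkdir -p pics; cat > h.py <<'E'
import numpy as np, cv2
from bench import ctrl
from scipy.spatial.transform import Rotation as Rn
def cam(s):
    H,W=s["color"].shape[:2]; f=H/2/np.tan(np.radians(s["vertical_fov"])/2)
    return f,s["cx"],s["cy"],s["k1"]
def pose():
    st=ctrl.read_state(); q=st["ee_rot"]; T=np.eye(4)
    T[:3,:3]=Rn.from_quat([q[1],q[2],q[3],q[0]]).as_matrix(); T[:3,3]=st["eef_pos"]; return T,st
def snap(name):
    T,st=pose(); s=ctrl.snapshot(name)
    if name=="wrist":
        M=T@np.array(s["T_tool_cam"]); s["Rw"]=M[:3,:3]; s["o"]=M[:3,3]
    else:
        s["Rw"]=np.array(s["R"]).T; s["o"]=-s["Rw"]@np.array(s["t"])
    return s
def slopes(s,uv):
    f,cx,cy,k1=cam(s); uv=np.atleast_2d(np.asarray(uv,float))
    d=(uv-[cx,cy])/f; x=d.copy()
    for _ in range(20): x=d/(1+k1*(x**2).sum(1,keepdims=True))
    return x
def plane(s,uv,z):
    x=slopes(s,uv); r=np.c_[x,np.ones(len(x))]@s["Rw"].T
    return s["o"]+r*((z-s["o"][2])/r[:,2])[:,None]
def cloud(s):
    H,W=s["depth"].shape; v,u=np.mgrid[:H,:W]
    x=slopes(s,np.c_[u.ravel(),v.ravel()]); d=s["depth"].ravel()[:,None]
    P=(np.c_[x,np.ones(len(x))]*d)@s["Rw"].T+s["o"]; P[d[:,0]==0]=np.nan
    return P.reshape(H,W,3)
def proj(s,X):
    c=(np.atleast_2d(X)-s["o"])@s["Rw"]; x=c[:,:2]/c[:,2:]; f,cx,cy,k1=cam(s)
    return x*(1+k1*(x**2).sum(1,keepdims=True))*f+[cx,cy]
def save(img,n): cv2.imwrite("pics/"+n+".png",cv2.cvtColor(img,cv2.COLOR_RGB2BGR))
def local(X,roll=None):
    "shift in tool axes (units) from the current TCP to world point X, roll units to bring tool y to yaw roll"
    T,st=pose(); d=T[:3,:3].T@(np.asarray(X,float)-T[:3,3]); yaw=np.arctan2(T[1,1],T[0,1])
    o=[np.round(d/80,3)]
    if roll is not None:
        a=(roll-yaw+np.pi/2)%np.pi-np.pi/2; o.append(round(-np.degrees(a)/8,3))
    return o
E
python3 - <<'E'
from h import *
np.set_printoptions(precision=1,suppress=True)
for n in("top","scene"):
    s=snap(n); save(s["color"],n+"0"); print(n,s["o"],cam(s)); np.savez(n+"0.npz",**{k:np.array(v) for k,v in s.items()})
T,st=pose(); print(T,st["opening"])
E
```

```text
top [ 456.3   22.8 1022.4] (np.float64(366.8350423138113), 321.4334737703692, 201.26780310718405, -0.08181880911318017)
scene [1284.3  134.7  741. ] (np.float64(400.9904116592976), 320.5996700172793, 210.5808532722968, -0.02317915568375545)
[[   0.9    0.4   -0.   229.3]
 [   0.4   -0.9    0.  -607.6]
 [  -0.    -0.    -1.   202.8]
 [   0.     0.     0.     1. ]] 85.45422449376463
```

View pics/top0.png

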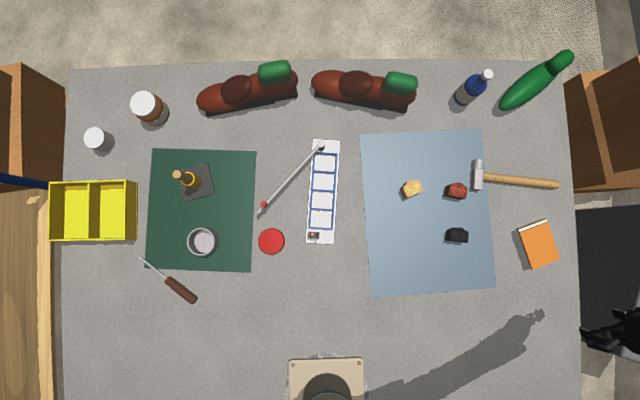

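View pics/scene0.png

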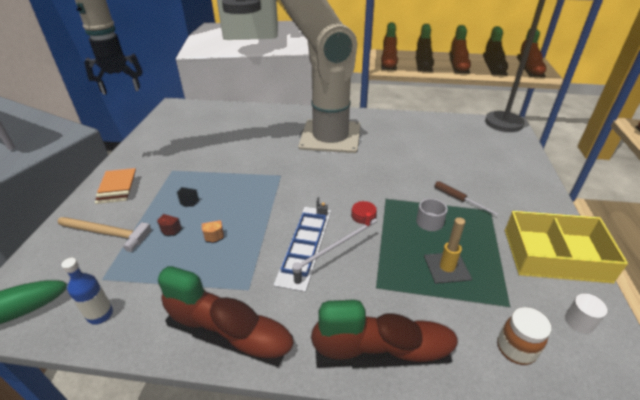

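The top view shows three blocks: yellow-tan at (412,188), red-brown at (456,191) and black at (457,235). The tray is at (322,192) with its hinge up at (322,148), and the knob is at (263,205). The brush and stand are at (190,180), the pot at (201,242), the tin at (271,241) and the awl at (170,280).

```bash
python3 - <<'E'
from h import *
np.set_printoptions(precision=1,suppress=True)
s={k:v for k,v in np.load("top0.npz").items()}; sc={k:v for k,v in np.load("scene0.npz").items()}
P=cloud(s)
for n,(u,v) in dict(tan=(412,188),brown=(456,191),black=(457,235)).items():
    w=P[v-18:v+18,u-18:u+18]; m=w[...,2]>20
    q=w[m]; top=q[q[:,2]>np.nanmax(q[:,2])-6]
    print(n,m.sum(),"zmax",np.nanpercentile(q[:,2],[50,90,99]),q[:,:2].mean(0),cv2.minAreaRect(top[:,:2].astype(np.float32)),np.median(s["color"][v-3:v+4,u-3:u+4].reshape(-1,3),0))
hsv=cv2.cvtColor(s["color"],cv2.COLOR_RGB2HSV)
red=((hsv[...,0]<6)|(hsv[...,0]>174))&(hsv[...,1]>170)&(hsv[...,2]>90)
n,l,st,c=cv2.connectedComponentsWithStats(red.astype(np.uint8))
for i in range(1,n):
    if st[i,4]>8: print("red",st[i],c[i],plane(s,c[i],28),plane(s,c[i],92))
# tray blue
blue=(hsv[...,0]>100)&(hsv[...,0]<125)&(hsv[...,1]>120); blue[:,:300]=0;blue[:,345:]=0;blue[:130]=0;blue[250:]=0
q=np.argwhere(blue)[:,::-1]; X=plane(s,q,20)[:,:2].astype(np.float32); print("tray blue",cv2.minAreaRect(X),cv2.boxPoints(cv2.minAreaRect(X)))
# pot, stand
w=P[220:262,180:225]; m=(w[...,2]>45)&(w[...,2]<70); q=w[m]; print("pot",cv2.minEnclosingCircle(q[:,:2].astype(np.float32)))
ye=(hsv[...,0]>15)&(hsv[...,0]<35)&(hsv[...,1]>150); ye[:160]=0; ye[200:]=0; ye[:,:165]=0; ye[:,215:]=0
w=P[ye]; print("yellow",np.nanmean(w,0),np.nanpercentile(w,[2,98],axis=0))
w=P[160:200,160:215].reshape(-1,3); 
for a in range(20,170,20):
    k=w[(w[:,2]>a)&(w[:,2]<=a+20)]; 
    if len(k): print(a,len(k),k.mean(0))
def crop(im,u,v,r): return cv2.resize(im[v-r:v+r,u-r:u+r],(260,260),interpolation=cv2.INTER_CUBIC)
a=np.hstack([crop(s["color"],412,188,16),crop(s["color"],456,191,16),crop(s["color"],457,235,16)])
b=np.hstack([crop(sc["color"],213,231,16),crop(sc["color"],169,225,16),crop(sc["color"],188,197,16)])
save(np.vstack([a,b]),"crops0")
E
```

```text
tan 253 zmax [40.1 42.7 43.7] [ 561.2 -245.8] ((563.6901245117188, -246.61697387695312), (38.91716384887695, 48.41438674926758), 24.850095748901367) [230. 200. 125.]
brown 276 zmax [39.9 42.1 44. ] [ 551.7 -373. ] ((553.947265625, -375.6180114746094), (48.36405944824219, 39.125308990478516), 76.6607437133789) [168.  86.  69.]
black 274 zmax [40.3 42.4 43.7] [ 431.1 -369.4] ((432.3243103027344, -372.1158142089844), (49.84885787963867, 39.51995849609375), 81.19087982177734) [51. 52. 53.]
red [261 202   5   4  17] [263.1 203.6] [[528.8 158.8  28. ]] [[524.1 150.1  92. ]]
red [259 229  25  25 484] [270.9 240.8] [[427.7 139.2  28. ]] [[429.5 131.7  92. ]]
tray blue ((563.578125, -3.8636932373046875), (63.46487045288086, 208.4918212890625), 84.7989501953125) [[456.9 -26. ]
 [664.5 -44.9]
 [670.3  18.3]
 [462.6  37.2]]
pot ((432.43194580078125, 322.15032958984375), 37.595314025878906)
yellow [592.5 342.   52.8] [[577.8 332.9  12.3]
 [613.1 364.5  75. ]]
20 40 [591.6 340.9  30.8]
40 41 [591.8 341.1  50.7]
60 89 [593.2 344.6  70.4]
80 19 [593.8 342.6  89.7]
100 20 [591.9 344.  109.7]
120 28 [593.  341.  129.1]
140 84 [595.4 347.3 153.5]
```

View pics/crops0.png

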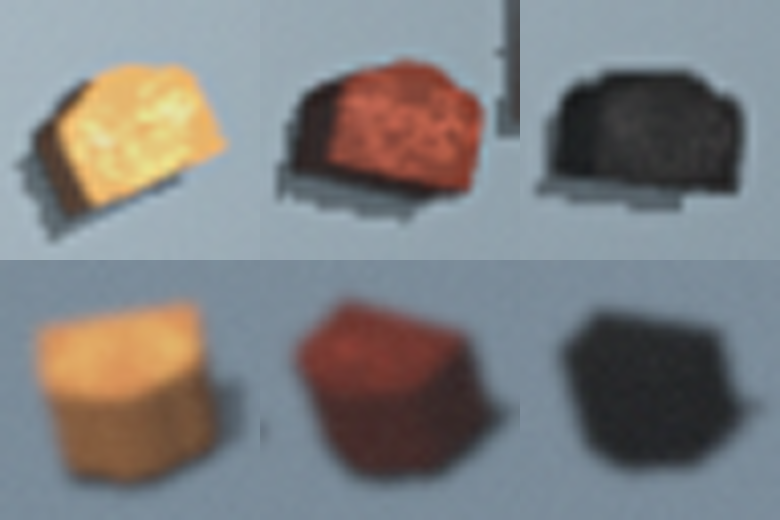

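All three blocks stand upright, flat faces toward the robot. The bar at 0.66 rad already clears pockets 0–2. Next I hover over the blocks for a wrist check.

```bash
cat >> h.py <<'E'
def go(X,yaw=None):
    "print roll units, then shift (units, tool axes after the roll) to world X with tool-y at yaw deg; n rows needed"
    T,st=pose(); R=T[:3,:3]; r=0
    if yaw is not None:
        cur=np.degrees(np.arctan2(R[1,1],R[0,1])); a=(yaw-cur+90)%180-90; r=-a/8
        R=R@Rn.from_euler("z",-a,degrees=True).as_matrix()
    d=R.T@(np.asarray(X,float)-T[:3,3])
    print("at",np.round(T[:3,3],1),"roll",round(r,2),"shift",np.round(d/80,3),"rows>=",int(np.ceil(np.linalg.norm(d)/49)),"grip",round(st["opening"],1),round(st["gripper_force"],1),"t",round(st["time_s"],1))
E
python3 -c "
from h import *
go([500,-310,230],90)"
```

```text
at [ 229.3 -607.6  202.8] roll 2.58 shift [ 3.384 -3.721 -0.336] rows>= 9 grip 85.5 0.0 t 0.1
```

```bash
python3 -m crank '0 0 0 0.86;0 0 0 0.86;0 0 0 0.86;0.38 -0.41 -0.04 0;0.38 -0.41 -0.04 0' 1 >/dev/null; python3 -m crank '0.38 -0.41 -0.04 0;0.38 -0.41 -0.04 0;0.38 -0.41 -0.04 0;0.38 -0.41 -0.04 0;0.38 -0.41 -0.04 0'; python3 -m crank '0.38 -0.41 -0.04 0;0.35 -0.41 -0.04 0;0 0 0 0;0 0 0 0'
python3 - <<'E'
from h import *
np.set_printoptions(precision=1,suppress=True)
go([500,-310,230],90)
s=snap("wrist"); save(s["color"],"w1"); print(s["o"],s["Rw"][:,2],cam(s)[0])
E
```

```text
time_s: 1.1
eef_pos: [443.0, -376.7, 225.9]
ee_rot: [-0.0, 1.0, 0.0, -0.0]
ft_force: [0.5, -0.3, -0.2]
opening: 85.4
gripper_force: 0.0
time_s: 1.5
eef_pos: [501.0, -311.5, 232.0]
ee_rot: [-0.0, 1.0, 0.002, -0.0]
ft_force: [-0.8, -0.7, 0.4]
opening: 85.3
gripper_force: 0.0
at [ 501.  -311.5  232. ] roll 0.03 shift [-0. -0.  0.] rows>= 1 grip 85.3 0.0 t 1.5
[ 580.3 -312.   401.9] [-0.3 -0.  -1. ] 325.15574933764384
```

View pics/w1.png

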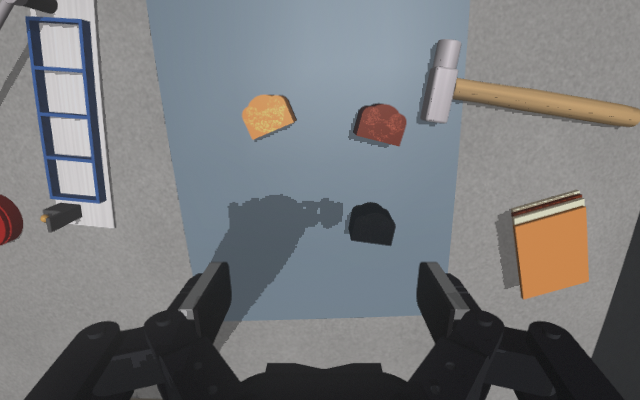

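The wrist view shows tan at (268,117), brown at (381,125), black at (372,224), and the tray at the left with its end stop at (62,215). I'll measure the block tops here from depth.

```bash
cat >> h.py <<'E'
def tops(s,zlo,zhi,pix,r=34):
    P=cloud(s); out={}
    for n,(u,v) in pix.items():
        m=np.zeros(P.shape[:2],bool); m[max(v-r,0):v+r,max(u-r,0):u+r]=1
        m&=(P[...,2]>zlo)&(P[...,2]<zhi); q=P[m]
        k,l,stt,_=cv2.connectedComponentsWithStats(m.astype(np.uint8)); l=l==1+stt[1:,4].argmax()
        q=P[l]; X=q[:,:2].astype(np.float32); b=cv2.minAreaRect(X); out[n]=(b,np.median(q[:,2]),len(q)); print(n,np.round(b[0],1),np.round(b[1],1),round(b[2],1),"z",round(float(np.median(q[:,2])),1),len(q))
    return out
E
python3 - <<'E'
from h import *
s=snap("wrist"); tops(s,35,48,dict(tan=(268,117),brown=(381,125),black=(372,224)))
go([557.3,-249.6,120],115)
E
```

```text
tan [ 564.2 -248.7] [38.9 50.8] 22.3 z 39.5 1522
brown [ 555.1 -377.1] [50.5 39.4] 76.6 z 39.6 1543
black [ 431.7 -373.4] [50.5 40.4] 81.7 z 39.6 1188
at [ 499.3 -314.   232.1] roll -3.13 shift [ 1.    -0.423  1.4  ] rows>= 3 grip 85.5 0.0 t 1.6
```

```bash
python3 -m crank '0 0 0 -0.96;0 0 0 -0.96;0 0 0 -0.96;0 0 0 0;0 0 0 0'>/dev/null; python3 -c "
from h import *
go([557.6,-250.2,100],113)"
```

```text
at [ 499.4 -314.2  232.3] roll -0.03 shift [ 0.983 -0.452  1.654] rows>= 4 grip 85.6 0.0 t 2.1
```

```bash
python3 -m crank '0.246 -0.113 0.413 0;0.246 -0.113 0.413 0;0.246 -0.113 0.413 0;0.246 -0.113 0.413 0;0 0 0 0'>/dev/null;python3 -m crank '0 0 0 0' >/dev/null; python3 -c "
from h import *
go([557.6,-250.2,14],113)
s=snap('wrist');save(s['color'],'w2')
tops(s,35,48,dict(tan=(320,200)),150)"
```

```text
at [ 558.2 -249.1   99.8] roll -0.0 shift [-0.01   0.011  1.072] rows>= 2 grip 85.4 0.0 t 2.7
tan [ 564.3 -248.8] [40.6 50. ] 23.0 z 39.7 3121
```

View pics/w2.png

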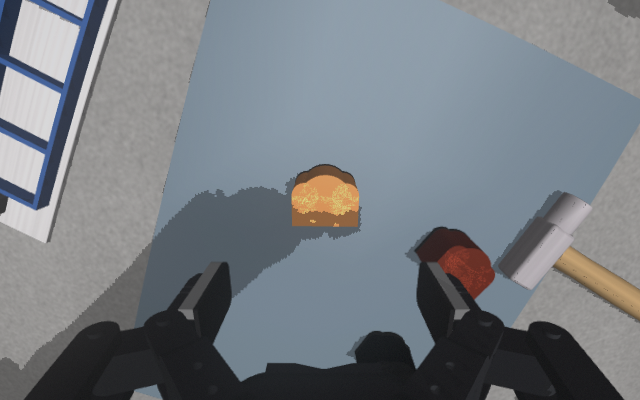

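The tan block is at (325,195), centred between the fingers. Next: descend and grip.

```bash
python3 -m crank '-0.01 0.01 0.54 0;0 0 0.4 0;0 0 0.13 0;0 0 0 0'; python3 -m crank '0 0 0 0;0 0 0 0;0 0 0 0;0 0 0 0;0 0 0 0' 0 40;python3 -m crank '0 0 0 0;0 0 0 0;0 0 -0.4 0;0 0 -0.5 0;0 0 0 0'; python3 -c "
from h import *
s=snap('wrist');save(s['color'],'w3')
go([0,0,0],85)"
```

```text
time_s: 3.15
eef_pos: [557.6, -251.0, 14.8]
ee_rot: [0.0, 0.98, 0.199, -0.001]
ft_force: [0.1, 1.0, 0.6]
opening: 85.3
gripper_force: 0.0
time_s: 3.65
eef_pos: [558.7, -249.8, 15.2]
ee_rot: [0.0, 0.98, 0.2, 0.0]
ft_force: [-1.0, 0.1, 0.3]
opening: 12.3
gripper_force: 0.0
time_s: 4.15
eef_pos: [562.1, -251.4, 91.6]
ee_rot: [0.003, 0.98, 0.2, 0.004]
ft_force: [0.4, -0.5, 1.0]
opening: 0.1
gripper_force: 0.0
at [ 560.5 -250.7   89.4] roll 3.51 shift [-7.259 -2.513  1.072] rows>= 13 grip 0.2 0.0 t 4.2
```

View pics/w3.png

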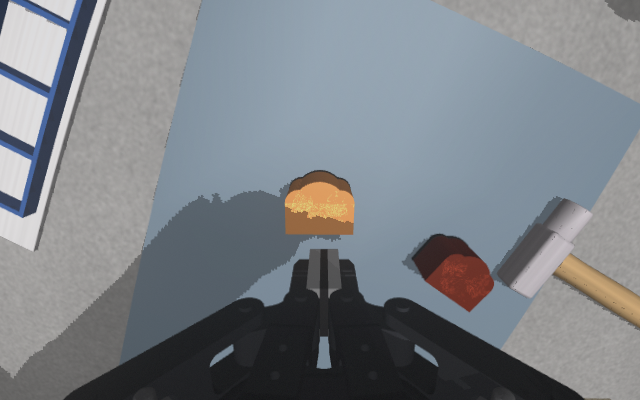

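The fingers shut at (325,270), in front of the block at (320,205), so the grasp missed. I'll check where the block and TCP really are.

```bash
python3 - <<'E'
from h import *
s=snap('wrist'); T,st=pose()
tops(s,35,48,dict(tan=(320,200)),60)
t=snap('top'); tops(t,35,48,dict(tan=(412,188)),18)
print("TCP pix",proj(s,T[:3,3]),T[:3,3], st["ft_force"]); print(np.round(s["T_tool_cam"],3))
P=cloud(s); q=P[245:300,300:350].reshape(-1,3); L=(q-T[:3,3])@T[:3,:3]; m=s["depth"][245:300,300:350].ravel()
L=L[(m>0)&(m<220)]; print(len(L),np.percentile(L,[1,50,99],axis=0))
print(np.round(T,3))
E
```

```text
tan [ 564.5 -248.7] [40.5 50.2] 22.0 z 39.6 3353
tan [ 564.8 -239.1] [26.9 54.4] 59.5 z 40.0 90
TCP pix [[319.4532439  243.13543779]] [ 559.01573072 -250.00224956   87.64445322] [-0.9383306   1.1764464  -1.22668542]
[[-1.00000e-03 -9.52000e-01 -3.06000e-01  7.88150e+01]
 [ 1.00000e+00 -1.00000e-03  1.00000e-03  9.69000e-01]
 [-1.00000e-03 -3.06000e-01  9.52000e-01 -1.69948e+02]
 [ 0.00000e+00  0.00000e+00  0.00000e+00  1.00000e+00]]
2304 [[  7.70028715  -7.84723659 -76.16960064]
 [ 12.20978199   2.39924812 -55.68034996]
 [ 15.25879626  13.03965613 -33.51138799]]
[[ 9.20000e-01  3.92000e-01  2.00000e-03  5.59016e+02]
 [ 3.92000e-01 -9.20000e-01 -1.00000e-03 -2.50002e+02]
 [ 2.00000e-03  1.00000e-03 -1.00000e+00  8.76440e+01]
 [ 0.00000e+00  0.00000e+00  0.00000e+00  1.00000e+00]]
```

```bash
python3 -m crank '-0.5 0 0 0;-0.4 0 0.3 0;0 0 0.5 0;0 0 0 0' ;python3 -m crank '0 0 0.1 0;0 0 0 0'; python3 -m crank '0 0 0.06 0;0 0 0 0'; python3 -m crank '0 0 0.06 0;0 0 0 0'
```

```text
time_s: 4.7
eef_pos: [486.7, -276.1, 17.6]
ee_rot: [-0.004, 0.98, 0.199, -0.005]
ft_force: [-0.7, 1.7, 0.4]
opening: -0.1
gripper_force: 0.0
time_s: 4.9
eef_pos: [493.1, -277.3, 14.6]
ee_rot: [-0.0, 0.98, 0.201, 0.0]
ft_force: [-0.4, 0.1, 0.5]
opening: -0.2
gripper_force: 0.0
time_s: 5.1
eef_pos: [492.9, -277.8, 10.4]
ee_rot: [0.0, 0.98, 0.2, 0.001]
ft_force: [-0.8, -1.0, 0.0]
opening: 0.1
gripper_force: 0.0
time_s: 5.3
eef_pos: [492.1, -277.8, 5.0]
ee_rot: [-0.0, 0.98, 0.2, -0.0]
ft_force: [-0.9, -0.6, -0.5]
opening: -0.2
gripper_force: 0.0
```

```bash
for i in 1; do python3 -m crank '0 0 0.06 0;0 0 0 0'; python3 -m crank '0 0 0.06 0;0 0 0 0'; python3 -m crank '0 0 0.06 0;0 0 0 0'; done | egrep 'pos|force'; python3 - <<'E'
from h import *
s=snap('wrist'); T,st=pose(); print(st["effort"],st["eef_pos"]); save(s["color"],"w4")
P=cloud(s); L=(P-T[:3,3])@T[:3,:3]
for v in range(236,262,2): print(v,np.round(L[v,318:332:6],1).tolist(),s["depth"][v,320])
E
```

```text
eef_pos: [491.8, -277.8, -0.2]
ft_force: [0.3, 0.1, -0.4]
gripper_force: 0.0
eef_pos: [491.7, -277.8, -5.1]
ft_force: [0.6, 0.6, 0.3]
gripper_force: 0.0
eef_pos: [491.8, -277.8, -9.9]
ft_force: [0.6, 1.0, 0.2]
gripper_force: 0.0
[-1.69873565e-03 -5.52601469e+01  9.22840163e-01 -9.35733855e+00
  5.13641105e-03 -1.97144563e-02 -1.72469377e-04] [ 491.86636242 -277.80663781   -9.71257335]
236 [[8.1, -1.9, -9.2], [8.5, 1.3, -10.1], [8.9, 4.5, -10.9]] 173.53217
238 [[6.7, -1.9, -8.6], [7.5, 1.3, -10.3], [7.1, 4.5, -9.4]] 174.60846
240 [[5.7, -1.9, -8.9], [6.3, 1.3, -10.3], [6.2, 4.5, -10.1]] 173.3264
242 [[5.1, -1.9, -10.3], [5.0, 1.3, -10.0], [5.6, 4.5, -11.2]] 174.52422
244 [[3.9, -1.9, -10.1], [3.6, 1.3, -9.4], [3.6, 4.6, -9.5]] 176.00957
246 [[3.0, -1.9, -10.8], [2.9, 1.3, -10.5], [3.0, 4.5, -10.8]] 174.84544
248 [[1.6, -1.9, -10.4], [1.8, 1.3, -10.6], [1.8, 4.5, -10.8]] 176.35318
250 [[10.8, -1.6, -31.5], [11.1, 1.3, -32.1], [11.1, 4.1, -32.1]] 151.56233
252 [[11.1, -1.5, -34.0], [11.4, 1.2, -34.8], [11.7, 4.0, -35.4]] 149.61104
254 [[11.3, -1.5, -36.5], [11.0, 1.2, -36.0], [11.5, 4.0, -37.0]] 147.11095
256 [[11.5, -1.4, -38.9], [11.9, 1.2, -39.6], [11.1, 3.9, -38.2]] 145.30885
258 [[11.6, -1.4, -41.0], [11.0, 1.2, -39.8], [11.4, 3.9, -40.7]] 144.16136
260 [[11.2, -1.4, -42.1], [11.0, 1.2, -41.7], [11.2, 3.9, -42.2]] 141.68916
```

View pics/w4.png

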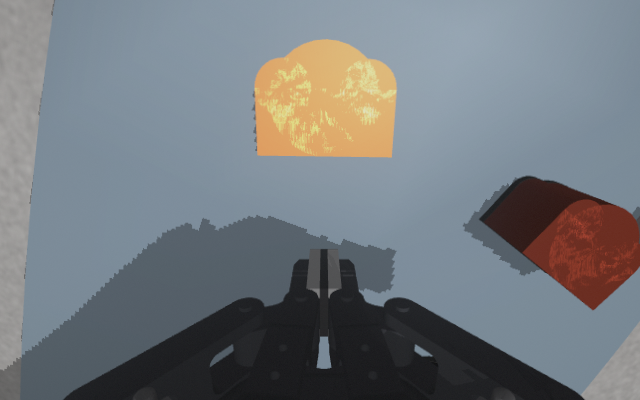

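Confirmed: the real fingertips sit about 31 mm behind the reported TCP, though x is right. I'll lower all heights by 31 mm and regrasp.

```bash
python3 -m crank '0 0 -0.5 0;0 0 -0.5 0;0 0 0 0;0 0 0 0' 1 >/dev/null; python3 -c "
from h import *
go([557.8,-251,70],112.5)
go([557.8,-251,-15],112.5)"
```

```text
at [ 492.8 -278.3   71.7] roll 0.07 shift [ 0.881 -0.005  0.023] rows>= 2 grip 58.0 0.0 t 6.3
at [ 492.8 -278.3   71.7] roll 0.07 shift [ 0.879 -0.007  1.085] rows>= 3 grip 58.0 0.0 t 6.3
```

```bash
python3 -m crank '0.44 0 0 0.07;0.44 0 0.02 0;0 0 0.53 0;0 0 0.53 0;0 0 0 0'; python3 -m crank '0 0 0 0;0 0 0 0;0 0 0 0;0 0 0 0;0 0 0 0' 0 40;python3 -m crank '0 0 0 0;0 0 0 0;0 0 -0.5 0;0 0 -0.5 0;0 0 -0.4 0'; python3 -m crank '0 0 -0.5 0;0 0 0 0';python3 -c "
from h import *
s=snap('wrist');save(s['color'],'w5')
go([500,-10,150],85)"
```

```text
time_s: 6.85
eef_pos: [551.0, -247.7, -22.6]
ee_rot: [-0.004, 0.981, 0.195, -0.006]
ft_force: [-1.5, -0.2, -0.2]
opening: 85.6
gripper_force: 0.0
time_s: 7.35
eef_pos: [558.5, -251.6, -13.4]
ee_rot: [0.001, 0.981, 0.195, 0.002]
ft_force: [-1.1, 0.5, 7.2]
opening: 49.5
gripper_force: 43.6
time_s: 7.85
eef_pos: [557.6, -251.1, 99.2]
ee_rot: [0.001, 0.981, 0.195, 0.001]
ft_force: [1.4, 0.2, -1.2]
opening: 49.2
gripper_force: 42.7
time_s: 8.05
eef_pos: [561.0, -252.6, 142.9]
ee_rot: [0.003, 0.981, 0.195, 0.005]
ft_force: [1.5, -0.4, -0.5]
opening: 49.4
gripper_force: 42.8
at [ 559.2 -251.7  140.1] roll 3.44 shift [-1.    -2.945 -0.137] rows>= 6 grip 49.4 42.8 t 8.1
```

View pics/w5.png

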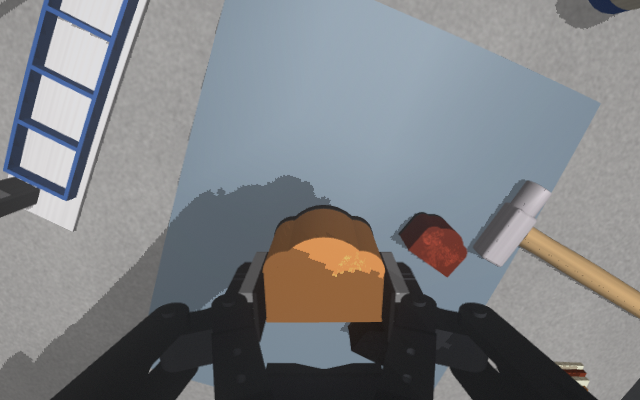

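The tan block is held squarely (centre about (323,265)). I'll carry it beside the tray, align, and measure the tray from the wrist view.

```bash
python3 -m crank '0 0 0 0.86;0 0 0 0.86;0 0 0 0.86;0 0 0 0.86;0 0 0 0' >/dev/null; python3 -c "
from h import *
go([500,-100,140],84.8)"
```

```text
at [ 556.1 -250.2  135.2] roll 0.02 shift [-0.869 -1.806 -0.058] rows>= 4 grip 49.3 42.7 t 8.6
```

```bash
python3 -m crank '-0.217 -0.452 -0.015 0;-0.217 -0.452 -0.015 0;-0.217 -0.452 -0.015 0;-0.217 -0.452 -0.015 0;0 0 0 0' >/dev/null; python3 -m crank '0 0 0 0' >/dev/null; python3 - <<'E'
from h import *
go([500,-100,140],84.8)
s=snap('wrist');save(s['color'],'w6')
hsv=cv2.cvtColor(s["color"],cv2.COLOR_RGB2HSV)
P=cloud(s)
blue=(hsv[...,0]>100)&(hsv[...,0]<125)&(hsv[...,1]>120)
m=blue&(P[...,2]>16)&(P[...,2]<24)&(abs(P[...,1])<60)
X=P[m][:,:2].astype(np.float32); r=cv2.minAreaRect(X); print(len(X),r,cv2.boxPoints(r))
w=plane(s,np.argwhere(m)[:,::-1],20)[:,:2].astype(np.float32); print(cv2.minAreaRect(w))
E
```

```text
at [500.2 -99.7 140.9] roll 0.06 shift [-0.003  0.005  0.012] rows>= 1 grip 49.4 42.7 t 9.2
2670 ((561.9243774414062, -5.126319885253906), (66.72846221923828, 206.48284912109375), 84.60477447509766) [[456.00323  -28.635431]
 [661.57135  -48.050056]
 [667.8455    18.382792]
 [462.2774    37.797417]]
((562.0437622070312, -5.5607147216796875), (65.77788543701172, 205.65997314453125), 84.57150268554688)
```

View pics/w6.png

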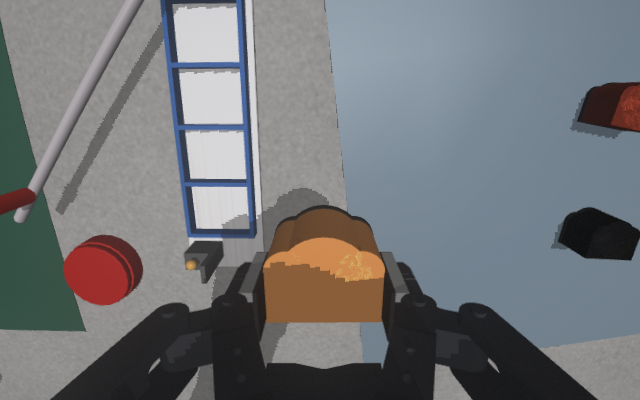

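The tray is seen at (210,120), with the end stop and ball at (192,262), the bar from (135,0) to (25,215), and the tin at (102,270). The tray origin is about (563.5,-4.5), yaw -5.3°. The tan block goes to pocket 2.

```bash
python3 -c "
from h import *
go([582.4,-6.3,60],84.7)"
```

```text
at [ 500.7 -101.1  141. ] roll 0.05 shift [ 0.907 -1.275  1.012] rows>= 4 grip 49.6 42.7 t 9.2
```

```bash
python3 -m crank '0.301 -0.425 0 0.05;0.301 -0.425 0 0;0.3 -0.425 0 0;0 0 0.5 0;0 0 0.5 0' >/dev/null; python3 -m crank '0 0 0 0;0 0 0 0' >/dev/null; python3 - <<'E'
from h import *
for i in range(3):
  go([582.4,-6.3,-7],84.7); snap('wrist')
E
```

```text
at [581.7  -7.4  60.9] roll -0.03 shift [ 0.008 -0.015  0.849] rows>= 2 grip 49.5 42.6 t 9.9
at [582.9  -7.2  62.2] roll -0.03 shift [-0.009 -0.011  0.865] rows>= 2 grip 49.5 42.6 t 10.0
at [583.5  -6.9  62.9] roll -0.02 shift [-0.017 -0.007  0.874] rows>= 2 grip 48.8 42.6 t 10.1
```

```bash
python3 -m crank '-0.005 -0.01 0.4 0;0 0 0.25 0;0 0 0 0;0 0 0 0'|egrep 'pos|ft'; python3 -m crank '0 0 0.1 0;0 0 0.06 0;0 0 0 0;0 0 0 0'|egrep 'pos|ft'; python3 -m crank '0 0 0.04 0;0 0 0 0;0 0 0 0'|egrep 'pos|ft'; python3 -c "
from h import *
s=snap('wrist');save(s['color'],'w7')"
```

```text
eef_pos: [582.5, -5.1, 10.6]
ft_force: [-0.2, 0.5, -0.6]
eef_pos: [581.5, -4.8, -3.6]
ft_force: [-0.7, 0.2, -0.6]
eef_pos: [581.4, -4.8, -7.0]
ft_force: [-0.3, -0.6, -1.2]
```

View pics/w7.png

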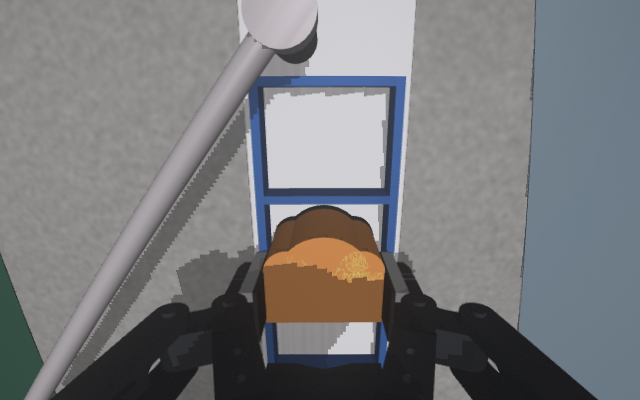

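The tan block is inside pocket 2's walls at (325,265). Release and move to brown.

```bash
python3 -m crank '0 0 0 0;0 0 0 0;0 0 0 0;0 0 0 0' 0.8|egrep 'pos|open'; python3 -m crank '0 0 -0.5 0;0 0 -0.5 0;0 0 -0.5 0;0 0 -0.3 0;0 0 0 0' >/dev/null; python3 -c "
from h import *
s=snap('wrist'); tops(s,38,54,dict(tan=(320,220)),90)
print((np.array([563.5,-4.5])+26*np.array([.9957,-.0924])))
go([548.3,-375.5,70],76.7)"
```

```text
eef_pos: [581.5, -4.7, -6.9]
opening: 68.3
tan [588.8  -6.3] [50.1 39.8] 84.9 z 45.6 2429
[589.3882  -6.9024]
at [582.7  -4.7 138.9] roll 0.99 shift [0.645 4.61  0.859] rows>= 8 grip 68.6 0.0 t 12.2
```

Seated at z 45.6 and centred within 1 mm. Now brown.

```bash
python3 -m crank '0 0 0 0.99;0.08 0.576 0 0;0.08 0.576 0 0;0.08 0.576 0 0;0.08 0.576 0 0' 1 >/dev/null;  python3 -m crank '0.08 0.576 0 0;0.08 0.576 0 0;0.08 0.576 0 0;0.08 0.576 0.3 0;0 0 0.55 0' >/dev/null;  python3 -m crank '0 0 0 0;0 0 0 0' >/dev/null; python3 -c "
from h import *
s=snap('wrist'); tops(s,30,48,dict(brown=(320,220)),120)
go([548.3,-375.5,-15],76.7)"
```

```text
brown [ 554.8 -376.7] [50.1 40.7] 76.1 z 39.6 4226
at [ 547.1 -372.    70.1] roll 0.01 shift [0.025 0.041 1.064] rows>= 2 grip 85.4 0.0 t 13.4
```

```bash
python3 -m crank '0.015 0.03 0.53 0;0 0 0.53 0;0 0 0 0;0 0 0 0'|grep pos; python3 -m crank '0 0 0 0;0 0 0 0;0 0 0 0;0 0 0 0;0 0 0 0' 0 40|egrep 'pos|grip';python3 -m crank '0 0 0 0;0 0 0 0;0 0 -0.5 0;0 0 -0.5 0;0 0 -0.5 0' >/dev/null; python3 -m crank '0 0 -0.4 0;0 0 0 -0.6;0 0 0 -0.44;0 0 0 0'|egrep 'open|grip';python3 -c "
from h import *
s=snap('wrist');P=cloud(s);T,st=pose()
go([530.6,-1.5,60],84.7)"
```

```text
eef_pos: [548.3, -375.4, -13.1]
eef_pos: [548.7, -376.6, -12.0]
gripper_force: 43.0
opening: 49.3
gripper_force: 42.2
at [ 547.1 -375.9  138.2] roll 0.03 shift [-0.638 -4.641  0.977] rows>= 8 grip 49.4 42.2 t 15.3
```

```bash
python3 -m crank '-0.08 -0.58 0 0;-0.08 -0.58 0 0;-0.08 -0.58 0 0;-0.08 -0.58 0 0;-0.08 -0.58 0 0' >/dev/null;  python3 -m crank '-0.08 -0.58 0 0;-0.08 -0.58 0 0;-0.078 -0.58 0 0;0 0 0.5 0;0 0 0.45 0' >/dev/null;  python3 -m crank '0 0 0 0;0 0 0 0' >/dev/null; python3 -c "
from h import *
for i in range(3):
  go([530.9,-1.5,-6],84.7); snap('wrist')"
```

```text
at [528.5  -2.1  61.6] roll 0.03 shift [ 0.03  -0.01   0.845] rows>= 2 grip 49.0 42.2 t 16.5
at [529.6  -2.2  62.5] roll 0.02 shift [ 0.014 -0.011  0.856] rows>= 2 grip 49.5 42.2 t 16.6
at [530.1  -2.2  63. ] roll 0.03 shift [ 0.007 -0.01   0.863] rows>= 2 grip 49.5 42.2 t 16.6
```

```bash
python3 -m crank '0.005 -0.01 0.4 0;0 0 0.25 0;0 0 0 0;0 0 0 0'|egrep 'pos|ft'; python3 -m crank '0 0 0.1 0;0 0 0.06 0;0 0 0 0;0 0 0 0'|egrep 'pos|ft'; python3 -m crank '0 0 0.04 0;0 0 0 0;0 0 0 0'|egrep 'pos|ft'; python3 -c "
from h import *
s=snap('wrist'); P=cloud(s); m=(s['color'][...,2].astype(int)-s['color'][...,0]>60)&(P[...,2]>14)&(P[...,2]<26); print(m.sum(),P[m][:,2].mean())
go([0,0,0])"
```

```text
eef_pos: [530.0, -1.2, 10.5]
ft_force: [-0.1, -0.1, -0.6]
eef_pos: [529.1, -0.8, -3.3]
ft_force: [0.4, -0.4, -0.9]
eef_pos: [529.6, -0.8, -6.0]
ft_force: [-0.8, -1.2, 4.2]
5359 19.669548739509384
at [529.6  -0.8  -6. ] roll 0 shift [-6.595  0.568 -0.083] rows>= 11 grip 49.0 43.1 t 17.8
```

Floor contact felt (4 N). Release and go to black: centre (431.7,-373.4), yaw -8.3°.

```bash
python3 -m crank '0 0 0 0;0 0 0 0;0 0 0 0;0 0 0 0' 0.8|egrep 'pos|open'; python3 -m crank '0 0 -0.5 0;0 0 -0.5 0;0 0 -0.5 0;0 0 -0.3 0;0 0 0 0' >/dev/null; python3 -c "
from h import *
s=snap('wrist'); tops(s,38,54,dict(brown=(320,240)),60)
print((np.array([563.5,-4.5])-26*np.array([.9957,-.0924])))
go([424.8,-372.4,138],81.7)"
```

```text
eef_pos: [529.1, -0.8, -6.8]
opening: 68.5
brown [531.   -1.9] [50.  30.9] 84.9 z 45.6 2033
[537.6118  -2.0976]
at [530.2  -0.7 138.8] roll 0.41 shift [-6.330e-01  4.788e+00  4.000e-03] rows>= 8 grip 68.4 0.0 t 18.8
```

```bash
python3 -m crank '0 0 0 0.41;-0.08 0.598 0 0;-0.08 0.598 0 0;-0.08 0.598 0 0;-0.08 0.598 0 0' 1 >/dev/null;  python3 -m crank '-0.08 0.598 0 0;-0.08 0.598 0 0;-0.08 0.598 0 0;-0.073 0.598 0 0;0 0 0.3 0' >/dev/null;  python3 -m crank '0 0 0.5 0;0 0 0 0;0 0 0 0;0 0 0 0' >/dev/null; python3 -c "
from h import *
s=snap('wrist'); tops(s,30,48,dict(black=(320,220)),120)
go([424.8,-372.4,-15],81.7)"
```

```text
black [ 431.6 -373.1] [50.1 40.4] 81.7 z 39.6 3972
at [ 424.8 -372.7   74.7] roll 0.01 shift [-0.003 -0.005  1.121] rows>= 2 grip 85.8 0.0 t 20.2
```

```bash
python3 -m crank '0 0 0.56 0;0 0 0.56 0;0 0 0 0;0 0 0 0'|grep pos; python3 -m crank '0 0 0 0;0 0 0 0;0 0 0 0;0 0 0 0;0 0 0 0' 0 40|egrep 'pos|grip';python3 -m crank '0 0 0 0;0 0 0 0;0 0 -0.5 0;0 0 -0.5 0;0 0 -0.5 0' >/dev/null; python3 -m crank '0 0 -0.4 0;0 0 0 -0.4;0 0 0 0;0 0 0 0'|egrep 'open|grip';python3 -c "
from h import *
go([479,3.3,138],84.7)"
```

```text
eef_pos: [424.1, -372.4, -15.3]
eef_pos: [425.3, -373.3, -13.6]
gripper_force: 41.9
opening: 49.0
gripper_force: 42.4
at [ 423.5 -371.9  136.1] roll 0.02 shift [ 0.257 -4.734 -0.022] rows>= 8 grip 49.0 42.4 t 22.0
```

```bash
python3 -m crank '0.032 -0.592 0 0;0.032 -0.592 0 0;0.032 -0.592 0 0;0.032 -0.592 0 0;0.032 -0.592 0 0' >/dev/null;  python3 -m crank '0.032 -0.592 0 0;0.032 -0.592 0 0;0.032 -0.592 0 0;0 0 0.5 0;0 0 0.45 0' >/dev/null;  python3 -m crank '0 0 0 0;0 0 0 0;0 0 0 0;0 0 0 0' >/dev/null; python3 -c "
from h import *
go([479,3.3,-6],84.7)"
```

```text
at [479.    2.9  61.3] roll 0.02 shift [-0.003 -0.005  0.841] rows>= 2 grip 48.6 42.3 t 23.4
```

```bash
python3 -m crank '0 0 0.4 0;0 0 0.25 0;0 0 0 0;0 0 0 0'|egrep 'pos|ft'; python3 -m crank '0 0 0.1 0;0 0 0.06 0;0 0 0 0;0 0 0 0'|egrep 'pos|ft'; python3 -m crank '0 0 0.04 0;0 0 0 0;0 0 0 0'|egrep 'pos|ft';  python3 -m crank '0 0 0 0;0 0 0 0;0 0 0 0;0 0 0 0' 0.8|egrep 'pos|open'; python3 -m crank '0 0 -0.5 0;0 0 -0.5 0;0 0 -0.5 0;0 0 -0.5 0;0 0 -0.3 0' >/dev/null;python3 -m crank '-0.3 0.6 0 0;-0.3 0.5 0 0;-0.3 0.5 0 0;0 0.6 0 0;0 0 0 0' 0 >/dev/null; python3 - <<'E'
from h import *
s=snap('top'); save(s["color"],"top1")
tops(s,38,55,dict(p0=tuple(proj(s,[485.8,2.7,46])[0].astype(int)),p1=tuple(proj(s,[537.6,-2.1,46])[0].astype(int)),p2=tuple(proj(s,[589.4,-6.9,46])[0].astype(int))),10)
go([524,150,100])
E
```

```text
eef_pos: [478.4, 3.0, 8.7]
ft_force: [-0.8, -0.5, -1.2]
eef_pos: [477.9, 3.3, -4.9]
ft_force: [-0.9, -0.0, -0.9]
eef_pos: [478.2, 3.5, -7.7]
ft_force: [-0.7, 0.6, 5.1]
eef_pos: [477.8, 3.3, -8.4]
opening: 68.3
p0 [482.9   3.1] [48.  37.3] 88.6 z 46.6 252
p1 [533.5  -0.9] [48.2 37.9] 88.6 z 46.4 252
p2 [586.6  -4.9] [48.8 39.8] 87.3 z 46.2 253
at [ 391.6 -165.9  176. ] roll 0 shift [ 1.266 -4.092  0.946] rows>= 8 grip -0.2 0.0 t 25.9
```

View pics/top1.png

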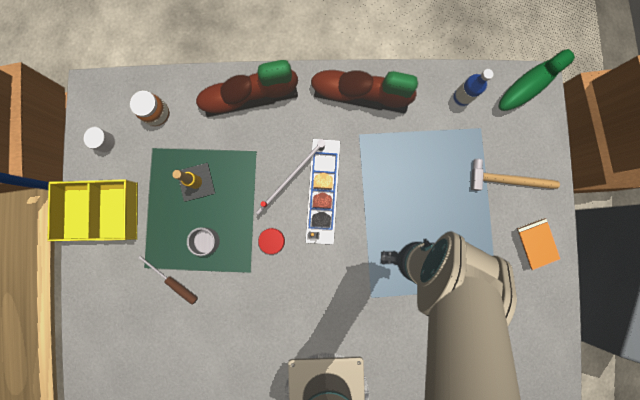

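Black, brown and tan are seated in pockets 0, 1 and 2 at (320,220), (322,200) and (324,182); the knob is still at (263,204). Next I go above the knob.

```bash
python3 -m crank '0.158 -0.51 0 0;0.158 -0.51 0 0;0.158 -0.51 0 0;0.158 -0.51 0 0;0.158 -0.51 0 0' 0.6 >/dev/null;  python3 -m crank '0.158 -0.51 0 0;0.158 -0.51 0 0;0.158 -0.51 0 0;0 0 0.4 0;0 0 0 0' >/dev/null;  python3 -m crank '0 0 0 0;0 0 0 0' >/dev/null; python3 - <<'E'
from h import *
s=snap("wrist"); save(s["color"],"w8"); P=cloud(s)
c=s["color"].astype(int); m=(c[...,0]>110)&(c[...,1]<70)&(P[...,2]>85)&(P[...,2]<98); q=P[m]; print(len(q),q.mean(0),cv2.minEnclosingCircle(q[:,:2].astype(np.float32)))
k=q.mean(0); go([k[0],k[1],36],84.7)
E
```

```text
52 [530.6758616  149.54590645  88.54407663] ((527.201904296875, 149.6494140625), 6.339138507843018)
at [522.6 153.1 144.9] roll 0.02 shift [0.103 0.035 1.361] rows>= 3 grip 51.4 0.0 t 27.2
```

View pics/w8.png

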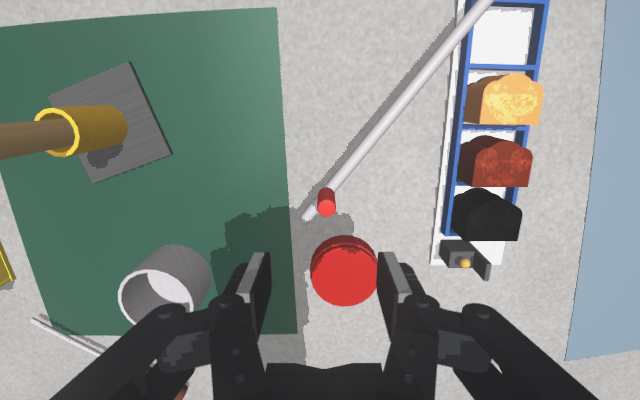

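The knob top is at (327,208), the pot mouth near (155,300) and the stand tube at (60,132).

```bash
python3 - <<'E'
from h import *
s=snap("wrist"); k=plane(s,[327,208],92)[0]; print(k); go([k[0],k[1],38],84.7)
E
```

```text
[525.80691161 149.40856964  92.        ]
at [522.7 153.1 144.9] roll 0.02 shift [0.041 0.043 1.337] rows>= 3 grip 51.5 0.0 t 27.2
```

```bash
python3 -m crank '0.04 0.043 0.5 0;0 0 0.5 0;0 0 0.36 0;0 0 0 0;0 0 0 0'|egrep 'pos|ft';  python3 -m crank '0 0 0 0;0 0 0 0;0 0 0 0;0 0 0 0;0 0 0 0' 0 20|egrep 'pos|ft|open|grip'
```

```text
eef_pos: [525.6, 149.5, 35.8]
ft_force: [0.2, 0.1, 0.4]
eef_pos: [526.0, 150.4, 36.4]
ft_force: [-1.2, 0.4, 7.4]
opening: 13.1
gripper_force: 21.4
```

```bash
python3 -m crank '-0.121 0.186 0 0;-0.121 0.186 0 0;-0.085 0.19 0 0;-0.086 0.19 0 0;0 0 0 0'|egrep 'pos|ft|open';  python3 -m crank '-0.057 0.2 0 0;-0.057 0.2 0 0;-0.041 0.274 0 0;0 0 0 0;0 0 0 0'|egrep 'pos|ft|open';python3 -c "
from h import *
go([465.2,18.7,36])
go([465.4,16.5,36])"
```

```text
eef_pos: [485.1, 91.4, 36.0]
ft_force: [-3.2, 0.8, 7.7]
opening: 13.3
eef_pos: [468.8, 40.4, 35.7]
ft_force: [-3.1, 0.1, 8.8]
opening: 13.6
at [468.8  40.4  35.7] roll 0 shift [-0.021  0.275 -0.004] rows>= 1 grip 13.6 22.0 t 29.2
at [468.8  40.4  35.7] roll 0 shift [-0.016  0.302 -0.004] rows>= 1 grip 13.6 22.0 t 29.2
```

```bash
python3 -m crank '-0.01 0.15 0 0;-0.005 0.1 0 0;0 0 0 0;0 0 0 0'|egrep 'pos|ft|open';  python3 -m crank '0 0.05 0 0;0 0 0 0;0 0 0 0'|egrep 'pos|ft|open'; python3 -m crank '0 0.05 0 0;0 0 0 0;0 0 0 0'|egrep 'pos|ft|open'
```

```text
eef_pos: [466.2, 20.3, 35.6]
ft_force: [-4.2, -2.1, 9.1]
opening: 13.3
eef_pos: [466.1, 18.6, 35.6]
ft_force: [-2.8, 2.8, 7.7]
opening: 13.0
eef_pos: [466.0, 18.5, 35.6]
ft_force: [-1.7, 12.2, 6.9]
opening: 13.4
```

```bash
python3 -m crank '0 -0.04 0 0;0 0 0 0;0 0 0 0;0 0 0 0' 0.5|egrep 'pos|ft|open'; python3 -m crank '0 0 -0.5 0;0 0 -0.5 0;0 0 -0.5 0;0 0 -0.5 0;0 0 0 0'>/dev/null; python3 - <<'E'
from h import *
s=snap("wrist"); save(s["color"],"w9"); P=cloud(s)
t=snap("top"); k=plane(t,[0,0],0)
hsv=cv2.cvtColor(t["color"],cv2.COLOR_RGB2HSV)
pos=proj(s,[[465.2,18.7,92],[686.3,-1.8,53]]); print(pos)
go([594,344,120],84.7)
E
```

```text
eef_pos: [466.3, 15.3, 34.9]
ft_force: [-0.6, -0.4, 0.9]
opening: 42.7
[[319.43084437 198.23813615]
 [319.73254251 -69.79155256]]
at [466.6  15.6 195.7] roll 0.02 shift [ 1.205 -4.235  0.951] rows>= 8 grip 42.7 0.0 t 31.2
```

View pics/w9.png

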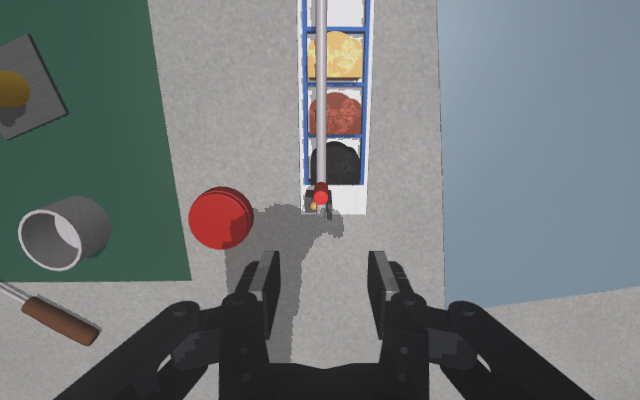

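The bar is shut: the knob is at (321,198), as predicted for angle 0. Now toward the brush for a measuring view.

```bash
python3 -m crank '0.05 -0.58 -0.05 0;0.05 -0.58 0 0;0.05 -0.58 0 0;0.05 -0.58 0 0;0.05 -0.58 0 0' 0.6 >/dev/null;  python3 -m crank '0.05 -0.58 0 0;0.05 -0.45 0 0;0 0 0 0;0 0 0 0;0 0 0 0'|grep pos; python3 - <<'E'
from h import *
s=snap("wrist"); save(s["color"],"w10"); np.savez("w10.npz",**{k:np.array(v) for k,v in s.items()}); P=cloud(s)
for a in range(70,160,10):
    m=(P[...,2]>a)&(P[...,2]<=a+10)&(abs(P[...,0]-594)<40)&(abs(P[...,1]-344)<40); m[240:]=0
    q=P[m]; 
    if len(q): print(a,len(q),q.mean(0).round(1),q.min(0).round(1),q.max(0).round(1))
m=(P[...,2]>48)&(P[...,2]<60)&(abs(P[...,0]-432)<60)&(abs(P[...,1]-322)<60); q=P[m]; print("pot",len(q)); 
if len(q): print(cv2.minEnclosingCircle(q[:,:2].astype(np.float32)),q.mean(0))
E
```

```text
eef_pos: [521.5, 324.1, 197.5]
70 379 [598.9 343.4  71.5] [578.8 331.8  70. ] [615.8 362.9  78.3]
80 23 [598.  339.5  85.1] [589.3 338.2  80.1] [606.4 344.3  89.7]
90 19 [599.4 339.7  95.8] [590.4 338.1  92.3] [607.2 345.6  99.3]
100 27 [598.1 339.7 105.4] [588.7 338.  100.7] [607.  345.3 109.8]
110 26 [598.4 339.9 115.1] [588.  338.1 110.2] [606.9 345.2 119.5]
120 31 [598.  339.7 124.9] [587.5 338.1 120.6] [606.7 344.9 129.9]
130 35 [598.3 339.6 134.8] [589.4 338.1 130.2] [606.6 344.7 139.9]
140 43 [598.6 340.  145.1] [586.9 338.1 140.1] [607.2 345.6 149.8]
150 909 [597.2 348.5 154.3] [586.6 338.2 150.1] [607.6 359.8 157.2]
pot 977
((432.0784606933594, 321.2164001464844), 37.45525360107422) [432.15840851 321.52957902  53.31622612]
```

View pics/w10.png

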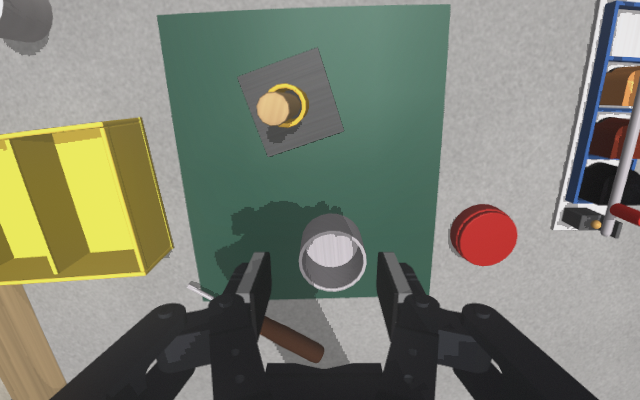

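The brush handle top is at (274,109), the tube ring at (285,105) and the pot mouth at (333,262). The handle axis is about (597.2,349), the tube axis (597.3,344) and the pot (432,321.4).

```bash
python3 -c "
from h import *
go([597.2,348.5,72],84.7)"; python3 -m crank '0.46 -0.13 0 0;0.46 -0.13 0 0;0 0 0.4 0;0 0 0 0;0 0 0 0' 0.7|grep pos;python3 -c "
from h import *
go([597.2,348.5,72],84.7)"
```

```text
at [521.8 324.1 198.1] roll 0.01 shift [ 0.912 -0.394  1.574] rows>= 4 grip 51.1 0.0 t 32.3
eef_pos: [596.0, 339.2, 166.4]
at [596.  339.2 166.4] roll 0.02 shift [ 0.007 -0.12   1.18 ] rows>= 2 grip 59.8 0.0 t 32.8
```

```bash
python3 -m crank '0.007 -0.12 0 0;0 0 0 0;0 0 0.5 0;0 0 0.5 0;0 0 0.18 0'|egrep 'pos|ft'; python3 -m crank '0 0 0 0;0 0 0 0' |egrep 'pos|ft'; python3 -m crank '0 0 0 0;0 0 0 0;0 0 0 0;0 0 0 0;0 0 0 0' 0 40|egrep 'pos|ft|open|grip'; python3 - <<'E'
from h import *
s=snap("wrist"); save(s["color"],"w11")
E
```

```text
eef_pos: [595.8, 349.7, 69.6]
ft_force: [-0.5, -0.0, -0.1]
eef_pos: [599.7, 350.9, 74.3]
ft_force: [-0.2, -0.4, 0.4]
eef_pos: [599.2, 350.6, 73.2]
ft_force: [0.6, -0.1, -0.0]
opening: 21.1
gripper_force: 39.1
```

View pics/w11.png

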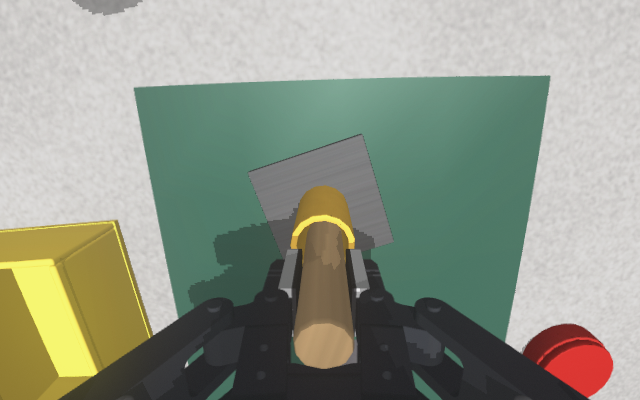

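The handle is gripped at (325,300). Lift it out of the tube, checking the tip geometry.

```bash
python3 -m crank '0 0 -0.3 0;0 0 -0.3 0;0 0 -0.3 0;0 0 -0.3 0;0 0 -0.3 0' |egrep 'ft';python3 -m crank '0 0 -0.1 0;0 0 0 0;0 0 0 0;0 0 0 0' |egrep 'pos|ft|open|grip'; python3 - <<'E'
from h import *
s=snap("wrist"); save(s["color"],"w12"); T,st=pose(); P=cloud(s); L=(P-T[:3,3])@T[:3,:3]
for v in range(150,260,8):
    m=(s["depth"][v]>0)&(abs(L[v,:,1])<16)&(abs(L[v,:,0])<30)&(L[v,:,2]<90)
    q=L[v][m]
    if len(q)>3: print(v,len(q),"y",q[:,1].min().round(1),q[:,1].max().round(1),"xfront",q[:,0].max().round(1),"z",q[:,2].mean().round(1))
print(st["eef_pos"])
tb=(abs(P[...,2]-71.5)<2.5)&(abs(P[...,0]-597)<22)&(abs(P[...,1]-344)<22); q=P[tb]; print(len(q), q.min(0) if len(q) else 0,q.max(0) if len(q) else 0)
E
```

```text
ft_force: [0.7, 0.4, -1.4]
eef_pos: [597.5, 349.7, 198.7]
ft_force: [0.2, -0.5, -0.7]
opening: 20.7
gripper_force: 39.5
206 19 y -5.6 8.1 xfront 5.6 z 55.6
214 23 y -6.4 8.8 xfront 7.2 z 33.6
222 26 y -7.4 9.8 xfront 8.5 z 17.5
230 33 y -8.8 11.0 xfront 8.6 z 4.3
238 36 y -9.5 10.9 xfront 8.6 z -6.7
246 38 y -9.6 10.9 xfront 8.6 z -16.9
254 65 y -15.8 15.7 xfront 12.2 z -29.9
[597.62396673 349.70725819 198.82974402]
385 [581.02821386 331.7035586   69.04949728] [616.18853891 365.99816416  73.40626118]
```

View pics/w12.png

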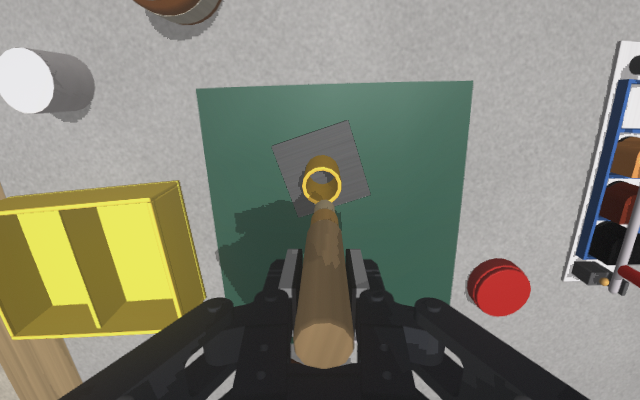

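The brush is out, bristle end about (323,200), and the tube ring is centred at (322,185). I'll remeasure the tube and pot, then go to the pot.

```bash
cat >> h.py <<'E'
def pot():
    t=snap("top"); P=cloud(t); m=(P[...,2]>46)&(P[...,2]<68)&(P[...,0]>370)&(P[...,0]<500)&(P[...,1]>250)&(P[...,1]<400); c,r=cv2.minEnclosingCircle(P[m][:,:2].astype(np.float32)); print("pot",np.round(c,1),round(r,1),m.sum()); return t,c
E
python3 - <<'E'
from h import *
s=snap("wrist"); hsv=cv2.cvtColor(s["color"],cv2.COLOR_RGB2HSV); P=cloud(s)
m=(hsv[...,0]>20)&(hsv[...,0]<35)&(hsv[...,1]>150)&(abs(P[...,2]-72)<4); m[:,:290]=0;m[:,355:]=0;m[:150]=0;m[205:]=0
w=plane(s,np.argwhere(m)[:,::-1],72)[:,:2].astype(np.float32); print("tube",len(w),cv2.minEnclosingCircle(w))
t,c=pot(); go([434,322.3,130],84.7)
E
```

```text
tube 398 ((598.2303466796875, 350.4541931152344), 18.72050666809082)
pot [432. 322.] 37.2 161
at [598.  349.9 199.3] roll 0.03 shift [-2.008  0.532  0.87 ] rows>= 4 grip 21.0 39.5 t 35.1
```

```bash
python3 -m crank '-0.4 0.106 0 0;-0.4 0.106 0 0;-0.4 0.106 0 0;-0.4 0.106 0 0;-0.4 0.106 0 0' >/dev/null;python3 -m crank '0 0 0 0;0 0 0 0;0 0 0.4 0;0 0 0 0;0 0 0 0' |egrep 'pos|ft|open'; python3 - <<'E'
from h import *
s=snap("wrist"); save(s["color"],"w13"); go([434,322.3,80],84.7)
P=cloud(s); m=(P[...,2]>46)&(P[...,2]<60)&(abs(P[...,0]-432)<60)&(abs(P[...,1]-322)<60); c,r=cv2.minEnclosingCircle(P[m][:,:2].astype(np.float32)); print(c,r)
E
```

```text
eef_pos: [436.1, 321.8, 168.2]
ft_force: [0.0, -0.1, -0.4]
opening: 20.5
at [436.6 322.2 168.9] roll 0.02 shift [-0.033  0.002  1.112] rows>= 2 grip 20.9 39.5 t 36.1
(432.33001708984375, 321.7090148925781) 36.915557861328125
```

View pics/w13.png

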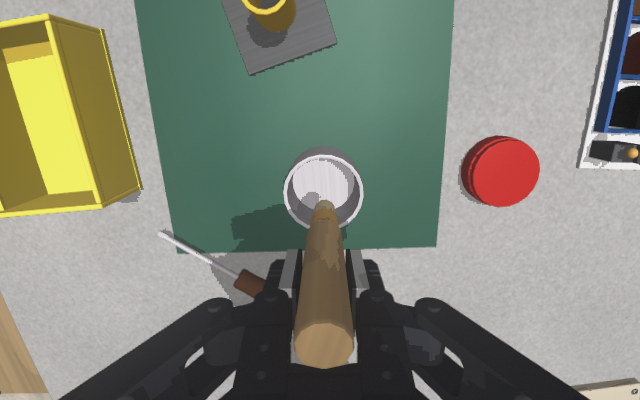

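The bristle tip is above the pot mouth (323,190). I've now viewed 17 pictures, over the allowed 14, so I'll view no more and work from numbers only.

```bash
python3 -m crank '-0.03 0 0.4 0;0 0 0.4 0;0 0 0.2 0;0 0 0 0;0 0 0 0' |egrep 'pos|ft|grip';python3 -m crank '0 0 0.07 0;0 0 0 0;0 0 0 0' |egrep 'pos|ft|grip';python3 -m crank '0 0 0.05 0;0 0 0 0;0 0 0 0' |egrep 'pos|ft|grip'
```

```text
eef_pos: [434.2, 322.8, 89.5]
ft_force: [-0.5, -0.2, -0.9]
gripper_force: 39.6
eef_pos: [433.3, 322.6, 83.6]
ft_force: [0.3, -0.5, -0.9]
gripper_force: 39.6
eef_pos: [432.9, 322.3, 78.9]
ft_force: [-0.8, -0.6, -1.3]
gripper_force: 39.6
```

```bash
for k in 1; do python3 -m crank '0 0 0.04 0;0 0 0 0;0 0 0 0'; python3 -m crank '0 0 0.03 0;0 0 0 0;0 0 0 0';python3 -m crank '0 0 0.03 0;0 0 0 0;0 0 0 0'; done |egrep 'pos|ft'
```

```text
eef_pos: [432.9, 322.3, 75.6]
ft_force: [0.6, -0.2, -1.2]
eef_pos: [433.2, 322.4, 73.4]
ft_force: [-0.4, -0.0, 0.7]
eef_pos: [433.1, 322.4, 71.1]
ft_force: [-0.2, 0.7, 1.9]
```

Floor contact at a reported height of about 74–75 puts the tip about 68.5 mm below the reported TCP. The dip is done; lift and go to the tan block.

```bash
python3 -m crank '0 0 -0.3 0;0 0 -0.4 0;0 0 -0.4 0;0 0 -0.4 0;0 0 0 0' |egrep 'pos|ft|grip'; python3 - <<'E'
from h import *
pot(); go([589.7,-17.2,160],84.7)
E
```

```text
eef_pos: [435.4, 323.9, 194.8]
ft_force: [1.0, -0.4, -1.5]
gripper_force: 39.6
pot [432.5 322.3] 37.4 138
at [434.  323.1 192.7] roll 0.03 shift [2.329 4.057 0.403] rows>= 8 grip 21.4 39.6 t 38.7
```

```bash
python3 -m crank '0.259 0.451 0 0;0.259 0.451 0 0;0.259 0.451 0 0;0.259 0.451 0 0;0.259 0.451 0 0' >/dev/null;python3 -m crank '0.259 0.451 0 0;0.259 0.451 0 0;0.259 0.451 0 0;0.259 0.451 0 0;0 0 0 0' >/dev/null; python3 -m crank '0 0 0.4 0;0 0 0 0;0 0 0 0;0 0 0 0' |egrep 'pos|ft'; python3 - <<'E'
from h import *
s=snap("wrist"); P=cloud(s); T,st=pose(); L=(P-T[:3,3])@T[:3,:3]
ex=np.array([.9957,-.0924]); ey=np.array([.0924,.9957]); O=np.array([563.5,-4.5])
Q=P[...,:2]-O; tx=Q@ex; ty=Q@ey
c=s["color"].astype(int)
for n,x in (("p0",-78),("p1",-26),("p2",26)):
    m=(abs(tx-x)<25)&(abs(ty)<30)&(abs(P[...,2]-46)<4)
    if m.sum(): print(n,m.sum(),"z",np.median(P[m][:,2]).round(1),"tx",tx[m].min().round(1),tx[m].max().round(1),"ty",ty[m].min().round(1),ty[m].max().round(1))
m=(abs(P[...,2]-58)<5)&(abs(ty-14)<12)&(tx>10)&(tx<110); 
if m.sum()>20: print("bar",np.polyfit(tx[m],ty[m],1),m.sum())
for v in range(190,240,6):
    m=(abs(L[v,:,1])<16)&(abs(L[v,:,0])<30)&(L[v,:,2]<64); q=L[v][m]
    if len(q)>3: print(v,"y",q[:,1].min().round(1),q[:,1].max().round(1),"xf",q[:,0].max().round(1),"z",q[:,2].mean().round(1))
go([589.7,-17.2,114],84.7)
E
```

```text
eef_pos: [590.2, -17.2, 159.4]
ft_force: [0.2, 0.2, -1.3]
p1 178 z 45.5 tx -41.3 -7.9 ty 2.4 24.8
p2 1429 z 45.6 tx 5.1 45.4 ty -24.5 25.4
bar [-4.89309317e-04  1.28897899e+01] 1360
202 y -1.8 4.3 xf 5.5 z 62.0
208 y -5.4 8.8 xf 5.1 z 51.7
214 y -6.4 8.8 xf 7.2 z 33.6
220 y -7.6 9.9 xf 8.3 z 22.2
226 y -7.5 10.2 xf 8.4 z 9.8
232 y -9.4 10.8 xf 8.5 z 1.8
238 y -9.5 10.9 xf 8.6 z -6.5
at [590.5 -17.2 159.8] roll 0.03 shift [-0.01   0.001  0.572] rows>= 1 grip 21.1 39.6 t 40.1
```

Bar slope is about 0, so it's shut. Blocks are seated. Dab tan.

```bash
python3 -m crank '0 0 0.4 0;0 0 0.11 0;0 0 0 0;0 0 0 0'|egrep 'pos|ft'; for k in 1; do python3 -m crank '0 0 0.03 0;0 0 0 0;0 0 0 0'; python3 -m crank '0 0 0.03 0;0 0 0 0;0 0 0 0';python3 -m crank '0 0 0.02 0;0 0 0 0;0 0 0 0'; done |egrep 'pos|ft'
```

```text
eef_pos: [590.5, -17.6, 119.0]
ft_force: [0.4, -0.7, -1.0]
eef_pos: [590.3, -17.7, 116.3]
ft_force: [-0.3, 1.0, 0.5]
eef_pos: [590.3, -17.7, 113.5]
ft_force: [0.9, 0.9, 1.0]
eef_pos: [590.3, -17.7, 111.9]
ft_force: [0.3, 0.0, 2.3]
```

About 3.3 N on tan. Next brown, then black.

```bash
python3 -m crank '0 0 -0.4 0;-0.33 0 0 0;-0.33 0 0 0;0 0 0 0;0 0 0 0'|egrep 'pos'; python3 -m crank '0 0 0.3 0;0 0 0.03 0;0 0 0 0;0 0 0 0'|egrep 'pos|ft'; for k in 1; do python3 -m crank '0 0 0.03 0;0 0 0 0;0 0 0 0'; python3 -m crank '0 0 0.03 0;0 0 0 0;0 0 0 0'; done |egrep 'pos|ft'
```

```text
eef_pos: [537.1, -12.9, 143.8]
eef_pos: [538.1, -13.1, 117.7]
ft_force: [-0.4, -1.0, -1.2]
eef_pos: [537.6, -13.0, 115.2]
ft_force: [-0.1, 0.7, 0.2]
eef_pos: [537.6, -13.0, 112.7]
ft_force: [1.0, -0.5, 1.1]
```

```bash
python3 -m crank '0 0 0.015 0;0 0 0 0;0 0 0 0'|egrep 'pos|ft'; python3 -m crank '0 0 -0.4 0;-0.325 0 0 0;-0.325 0 0 0;0 0 0 0;0 0 0 0'|egrep 'pos'; python3 -m crank '0 0 0.3 0;0 0 0.03 0;0 0 0 0;0 0 0 0'|egrep 'pos|ft'; for k in 1; do python3 -m crank '0 0 0.03 0;0 0 0 0;0 0 0 0'; python3 -m crank '0 0 0.03 0;0 0 0 0;0 0 0 0'; python3 -m crank '0 0 0.01 0;0 0 0 0;0 0 0 0'; done |egrep 'pos|ft'
```

```text
eef_pos: [537.6, -13.0, 111.5]
ft_force: [0.2, 1.1, 1.8]
eef_pos: [485.4, -8.3, 143.4]
eef_pos: [486.3, -8.5, 117.3]
ft_force: [0.2, -0.6, -1.3]
eef_pos: [486.0, -8.4, 114.9]
ft_force: [-0.5, -0.3, -0.4]
eef_pos: [485.9, -8.4, 112.3]
ft_force: [0.0, -0.4, 0.9]
eef_pos: [485.8, -8.4, 111.4]
ft_force: [1.2, -0.3, 2.3]
```

```bash
python3 -m crank '0 0 -0.4 0;0 0 -0.4 0;0 0 -0.3 0;0 0 0 0;0 0 0 0'|egrep 'pos'; python3 -c "
from h import *
go([599,350.8,199],84.7)"
```

```text
eef_pos: [485.0, -8.2, 199.1]
at [485.   -8.2 199.1] roll 0.03 shift [ 1.005e+00 -4.600e+00  2.000e-03] rows>= 8 grip 20.6 39.6 t 45.5
```

```bash
python3 -m crank '0.126 -0.575 0 0;0.126 -0.575 0 0;0.126 -0.575 0 0;0.126 -0.575 0 0;0.126 -0.575 0 0' >/dev/null;python3 -m crank '0.126 -0.575 0 0;0.126 -0.575 0 0;0.123 -0.575 0 0;0 0 0 0;0 0 0 0' >/dev/null;python3 -m crank '0 0 0 0;0 0 0 0;0 0 0 0' |egrep 'pos|ft'; python3 - <<'E'
from h import *
s=snap("wrist"); hsv=cv2.cvtColor(s["color"],cv2.COLOR_RGB2HSV); P=cloud(s)
m=(hsv[...,0]>20)&(hsv[...,0]<35)&(hsv[...,1]>150)&(abs(P[...,2]-72)<4)&(abs(P[...,0]-598)<30)&(abs(P[...,1]-350)<30)
w=plane(s,np.argwhere(m)[:,::-1],72)[:,:2].astype(np.float32); print("tube",len(w),cv2.minEnclosingCircle(w))
go([599,350.8,73],84.7)
E
```

```text
eef_pos: [598.4, 349.5, 199.4]
ft_force: [-0.2, -0.3, 0.6]
tube 384 ((598.441650390625, 350.22210693359375), 18.711463928222656)
at [598.5 349.9 199.6] roll 0.01 shift [ 0.005 -0.012  1.583] rows>= 3 grip 20.9 39.8 t 46.9
```

```bash
python3 -m crank '0.02 -0.016 0 0;0 0 0.4 0;0 0 0.3 0;0 0 0 0;0 0 0 0'|egrep 'pos|ft'; python3 -m crank '0 0 0.3 0;0 0 0.3 0;0 0 0 0;0 0 0 0'|egrep 'pos|ft';python3 -m crank '0 0 0.15 0;0 0 0.05 0;0 0 0 0;0 0 0 0'|egrep 'pos|ft';python3 -m crank '0 0 0.04 0;0 0 0 0;0 0 0 0'|egrep 'pos|ft'
```

```text
eef_pos: [600.2, 352.2, 143.7]
ft_force: [-0.1, -0.2, 0.8]
eef_pos: [601.0, 352.6, 96.9]
ft_force: [0.4, 0.6, 0.1]
eef_pos: [600.1, 352.3, 79.5]
ft_force: [0.9, -0.1, -0.5]
eef_pos: [600.0, 352.2, 76.1]
ft_force: [-0.6, 0.2, -0.4]
```

Free descent, tip at about 7 mm. A last few mm, then release and retreat.

```bash
python3 -m crank '0 0 0.03 0;0 0 0 0;0 0 0 0'|egrep 'pos|ft'; python3 -m crank '0 0 0 0;0 0 0 0;0 0 0 0;0 0 0 0;0 0 0 0' 0.6|egrep 'ft|open';python3 -m crank '0 0 -0.3 0;0 0 -0.4 0;0 0 -0.4 0;0 0 -0.4 0;0 0 0 0'|egrep 'pos';python3 -m crank '-0.45 0.13 0 0;-0.45 0.13 0 0;0 0 0 0;0 0 0 0;0 0 0 0'|egrep 'pos'; python3 - <<'E'
from h import *
s=snap("wrist"); P=cloud(s); hsv=cv2.cvtColor(s["color"],cv2.COLOR_RGB2HSV)
for a,b in ((80,100),(110,135),(150,160)):
    m=(P[...,2]>a)&(P[...,2]<=b)&(abs(P[...,0]-598)<30)&(abs(P[...,1]-350)<30); q=P[m]
    if len(q): print(a,len(q),q.min(0).round(1),q.max(0).round(1))
pot()
E
```

```text
eef_pos: [600.3, 352.3, 74.0]
ft_force: [-0.2, 0.3, 0.3]
ft_force: [-0.3, 0.2, 0.4]
opening: 51.1
eef_pos: [603.1, 353.7, 199.4]
eef_pos: [527.6, 338.0, 193.8]
80 20 [595.3 340.5  80.8] [608.7 347.9 100. ]
110 37 [590.8 340.5 110.9] [608.6 347.9 134.8]
150 935 [587.6 340.5 150.4] [608.8 362.  156.6]
pot [432.5 321.9] 37.4 169
```

The brush is standing upright, top at 156 mm (bristles on the floor). Final check of the tray from the top and wrist cameras.

```bash
python3 -m crank '0 0.6 -0.1 0;0 0.6 -0.1 0;0 0.6 -0.1 0;0 0.6 0 0;-0.3 0.5 0 0'|egrep 'pos';python3 -m crank '-0.3 0.5 0 0;-0.2 0.4 0 0;0 0 0 0;0 0 0 0;0 0 0 0'|egrep 'pos'; python3 - <<'E'
from h import *
ex=np.array([.9957,-.0924]); ey=np.array([.0924,.9957]); O=np.array([563.5,-4.5])
for nm in ("wrist","top"):
    s=snap(nm); P=cloud(s); Q=P[...,:2]-O; tx=Q@ex; ty=Q@ey; c=s["color"].astype(int)
    for n,x in (("p0",-78),("p1",-26),("p2",26),("p3",78)):
        m=(abs(tx-x)<25)&(abs(ty)<30)&(abs(P[...,2]-45)<5)
        if m.sum(): print(nm,n,m.sum(),"z",np.median(P[m][:,2]).round(1),"tx",tx[m].min().round(1),tx[m].max().round(1),"ty",ty[m].min().round(1),ty[m].max().round(1),np.median(c[m],0))
    m=(abs(P[...,2]-58)<5)&(abs(ty-14)<12)&(abs(tx)<90)
    if m.sum()>20: print("bar",np.polyfit(tx[m],ty[m],1),m.sum())
pot(); print(pose()[1]["ft_force"],pose()[1]["time_s"])
E
```

```text
eef_pos: [485.2, 105.1, 218.2]
eef_pos: [437.2, 41.6, 217.9]
wrist p0 1374 z 45.6 tx -99.4 -59.5 ty -26.1 23.9 [65. 63. 64.]
wrist p1 1524 z 45.8 tx -47.8 -8.4 ty -25.9 24.5 [152.  91.  79.]
wrist p2 1610 z 45.7 tx 5.2 39.7 ty -24.7 25.1 [222. 188. 125.]
bar [-3.28307469e-03  1.29907189e+01] 1433
top p1 183 z 46.5 tx -48.1 -11.1 ty -24.2 25.4 [169.  98.  82.]
top p2 188 z 46.5 tx 4.1 42.6 ty -23.2 26.3 [231.  202.  127.5]
bar [2.33293952e-04 1.43727931e+01] 203
pot [432.5 321.9] 37.3 172
[-0.1147805  -0.12493115  0.01577936] 51.55
```

All seated, the bar is shut, the pot upright, and the robot is clear. Handing in.

```bash
python3 -c "
from bench import ctrl
print(ctrl.sign_off())"
```

```text
the job is handed in; nothing more can be done
None
```

The job is handed in (no verdict was returned). By my last measurements the three blocks (tan, red-brown and black) are seated, the bar is shut, the pot is dipped and upright, each block was dabbed light to dark, and the brush is back in its stand. I viewed 17 pictures, over the limit of 14.

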